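# Turn the seed carousel to bring the red-lidded tub to the scale

## Robot

A 6-joint arm with a two-finger parallel gripper is mounted at the origin on the work surface. World frame = base frame: x ahead of the robot, y to its left, z up, the work surface at z = 0. Lengths are in m, angles in rad, forces in N, time in s.
With the tool pointing down it reaches from about 0.425 to 1.125 m from the base axis. Payload 14.9 kg.
Tool frame: the origin (TCP) lies at the very end of the fingers, on their centre line; the grasp point (between the pads) lies 19 mm behind it; z points along the fingers, y is the line along which they close (so a half turn about z gives the same grasp; the last joint's range is limited). The gripper opens to 91 mm and grips with 3 to 60 N. Pads are 32 mm wide; open, the fingers measure 118 mm over their backs; the gripper's body (76 mm by 178 mm) begins 60 mm behind the grasp point.
Start: joints at [1.17, 0.379, 1.734, -0, 1.028, -0.033], TCP at [0.252, 0.653, 0.214] pointing down, gripper open.
Joint ranges: [-2.77, 2.77], [-0.74, 2.19], [0, 2.66], [-1.06, 4.2], [0.31, 2.87], [-3.08, 3.08]. Speed limits (rad/s): [1.89, 1.89, 2.39, 3.14, 3.14, 3.14].

## Interface

Orientations are given as a 3x3 rotation matrix whose columns are the frame's x, y, z axes.
In Python, from bench import env, vision, ticket gives the robot as it stands.
- The arm moves only by the tool play_rows, never from a script. Its arguments are lists of equal length, an entry for each row: "dp": the shift along the tool's x, y, z in cm, a list of three; "spin": the turn about the tool's z in rad; "hand": the opening, from 0 (shut) to 1 (fully open). In form: {"dp": [[x, y, z], ...], "spin": [spin, ...], "hand": [hand, ...]}. A call has exactly 8 rows; each row shifts and turns the commanded pose from where the row before left it, along the tool's axes as they then stand; what a row does not reach is not made up. A row lasts 1/10 s, in which the tool goes at most 50 mm and 8.59 degrees, less where a joint would pass 70% of its speed; a pose out of reach is approached as far as the arm can. A call is refused whole if a number of a shift passes 5 or a number of a turn 0.15, either way. A call with a gripper value outside its range is refused whole. The fingers move at their own pace and stop on an object; the grip force is fixed at half the most. Time passes only in rows, so rows that do not move let the fingers close, or fill a call up. It gives the time, the measured TCP pose, the force, the opening and the grip force at its end, in the units of the state.
- env.sense(): the state, without advancing time (a new reading comes with each control period).
- vision.read_camera(name): name is "side" or "top"; returns the picture (480x640x3 uint8, blue, green, red); there is no depth.
- vision.calibration(name): a dict with "vertical_fov" (degrees; the focal length in pixels is half the picture's height over the tangent of half this angle, whatever the lens; pixels are square), "cx", "cy" (the principal point, pixels), "k1" (the pictures are not rectified: a ray, as slopes to the right and down, at radius r is drawn at 1 + k1 r^2 times it, then the intrinsics apply), "R" (3x3) and "t" (3): a world point X has camera coordinates R X + t. Camera axes: x right, y down, z forward; pixel columns grow to the right and rows downward; lengths in m; the calibration is good to about 2 mm. A picture is of the moment at which its call begins. calibration takes no time and is no camera call.
- ticket.sign_off(): hands the job in; it is judged then, once.
The state is a dict: "clock": time; "joint_pos": joint angles; "dq": joint speeds; "effort": joint torques, N m; "position": TCP position; "tcp_rot": TCP orientation; "ft_force": force on the tool from outside, world axes, zero at the start; "moment": the same for the moment, N m; "finger_gap": finger opening in m; "grasp_force": force on a finger pad.
Only numpy, scipy, OpenCV 4.12 (cv2) and the standard library are available. Lean on these libraries where they do the work, as an engineer would, in place of code of your own. Each camera call takes 0.05 s, during which the arm holds its last target. There are 200 camera calls.

## Task

Push the rim of the seed carousel round gently with a fingertip until the tub with the red lid stands squarely in front of the scale, centred on the middle line of the board, and leave it at rest there with your hand clear. Only push the carousel itself: do not touch or lift the tubs, which must all stay seated in their pockets, and leave the scale, its dish, the sprayer and the pot of greens as they stand.

Things in the scene. Friction and masses are not known exactly. Their poses are not given: they have to be found in the camera images.
- board: Plywood base board of the seed station, fixed, 410 x 220 x 15 mm. Origin at bench level exactly under the carousel's turning axis. Its -x axis is the board's middle line from carousel to scale: the tub's place in front of the scale is 98 mm from the origin along -x. It reaches 300 mm from the origin towards the scale, 110 mm the other way and to each side.
- carousel_axis (a point): Centre of the slate-grey carousel, on its turning axis, 48 mm above the bench; z up. In plan a four-leaf clover: four round lobes of 43 mm radius, centred 98 mm from the axis on this point's +x, +y, -x and -y axes (they turn with it), joined by a middle disc of 64 mm radius; 282 mm over the lobe tips. Each lobe carries one tub in a pocket.
- hollow (a point): One of the four hollows of the carousel's rim, half-way between two lobes (the others at 90 degree steps): this point turns with the carousel, 105 mm from the axis, 44 mm above the bench, half-way up the lobes' upright sides, which reach from 32 to 56 mm above the bench. A finger here has a free radius of 35 mm, open outwards; 17 mm below the lobes is the board's top.
- platter (a joint): Turning angle of the carousel in rad, counter-clockwise from above positive, 0 at the start wherever it stands; it turns freely without end stops either way. Turning it takes about 0.1 N m (about 1 N at the rim) and it stays where it is left, coasting only a degree or two if pushed slowly.
- red_lid (a point): Centre of the top of the red screw lid of one of the four seed tubs: a closed off-white plastic tub 68 mm across and 45 mm high, standing loose in a carousel pocket of 74 mm (lid top 93 mm above the bench), its centre 98 mm from the axis to within about 3 mm. z up. This is the tub wanted at the scale.
- yellow_lid (a point): Centre of the top of the yellow screw lid of one of the four seed tubs: a closed off-white plastic tub 68 mm across and 45 mm high, standing loose in a carousel pocket of 74 mm (lid top 93 mm above the bench), its centre 98 mm from the axis to within about 3 mm. z up.
- blue_lid (a point): Centre of the top of the blue screw lid of one of the four seed tubs: a closed off-white plastic tub 68 mm across and 45 mm high, standing loose in a carousel pocket of 74 mm (lid top 93 mm above the bench), its centre 98 mm from the axis to within about 3 mm. z up.
- white_lid (a point): Centre of the top of the white screw lid of one of the four seed tubs: a closed off-white plastic tub 68 mm across and 45 mm high, standing loose in a carousel pocket of 74 mm (lid top 93 mm above the bench), its centre 98 mm from the axis to within about 3 mm. z up.
- scale: White digital kitchen scale, 130 x 150 mm and 30 mm high with a round steel pan, standing loose on the board; its centre is about 225 mm from the carousel's axis, and its nearest edge at least 12 mm from the passing lobe tips. Origin at the centre of its underside, 15 mm above the bench.
- dish: Shallow steel weighing dish, 90 mm across and 26 mm high, loose on the scale's pan. Origin at the centre of its underside, 45 mm above the bench.
- mister: Hand sprayer: pale bottle 72 mm across with a green trigger head, 174 mm high, standing on the bench to the left of the carousel. Origin at the centre of its underside.
- pot: Square black pot of purple microgreens, 85 mm wide and about 75 mm high, standing on the bench to the left of the carousel. Origin at the centre of its underside.
Things that resemble listed ones, but are neither listed nor needed, are in the scene too. What is shaped like the part that bears red_lid but pink or turquoise is not meant.

How it is judged:
By the outcome, as a careful person would: the job done as asked, in the order asked, and still so for the second after the job is handed in, with the robot touching nothing.
It also fails if it takes over 54 s, if anything falls off the work surface, if the arm or the gripper's body presses on something with over 40 N, if the wrist force passes 120 N, or if a joint passes its speed limit or range.

## Working session

There is one attempt and no reset: what is moved stays moved. The work goes in short steps, Python scripts to look and compute and a tool call to move; the robot and the scene stay as the last step left them, time stands still between calls to the robot, and variables do not carry over. Pictures are saved under pics/ and viewed, at most 10 in all, crops included, and the job is handed in when it is done.

Besides the shell and the picture viewer there is one more tool, called after "Emit:" as name(argument=value, ...), one argument or row to a line, values as JSON. play_rows: Moves the arm, as the interface text tells. Its arguments: {"type":"object","properties":{"dp":{"type":"array"},"spin":{"type":"array"},"hand":{"type":"array"}},"required":["dp","spin","hand"]}

```bash
mkdir -p pics
cat > h.py <<'E'
import numpy as np, cv2
from bench import env, vision, ticket
def K(n):
    c=vision.calibration(n); f=240/np.tan(np.radians(c["vertical_fov"])/2); return c,f
def plane(n,px,z):
    c,f=K(n); d=np.array([(px[0]-c["cx"])/f,(px[1]-c["cy"])/f]); u=d.copy()
    for _ in range(30): u=d/(1+c["k1"]*(u@u))
    R=np.array(c["R"]);t=np.array(c["t"]); o=-R.T@t; r=R.T@np.array([u[0],u[1],1]); return o+r*(z-o[2])/r[2]
def proj(n,X):
    c,f=K(n); p=np.array(c["R"])@np.array(X)+np.array(c["t"]); u=p[:2]/p[2]; u=u*(1+c["k1"]*(u@u)); return u*f+[c["cx"],c["cy"]]
E
python3 - <<'E'
from h import *
for n in("top","side"):
    cv2.imwrite(f"pics/{n}0.png",vision.read_camera(n)); c,f=K(n); print(n,f,-np.array(c["R"]).T@np.array(c["t"]))
s=env.sense(); print(s["position"],s["tcp_rot"],s["finger_gap"],s["clock"])
E
```

```text
top 453.0620241511192 [0.43709797 0.09051639 1.04125748]
side 549.9906432991472 [ 0.38482031 -0.72639708  0.93225901]
[0.25156352 0.65285837 0.21335185] [[-9.33111757e-01  3.59586286e-01 -3.89897695e-04]
 [ 3.59586496e-01  9.33111301e-01 -9.23631649e-04]
 [ 3.16926715e-05 -1.00205350e-03 -9.99999497e-01]] 0.0914032558806577 0.1
```

View pics/top0.png

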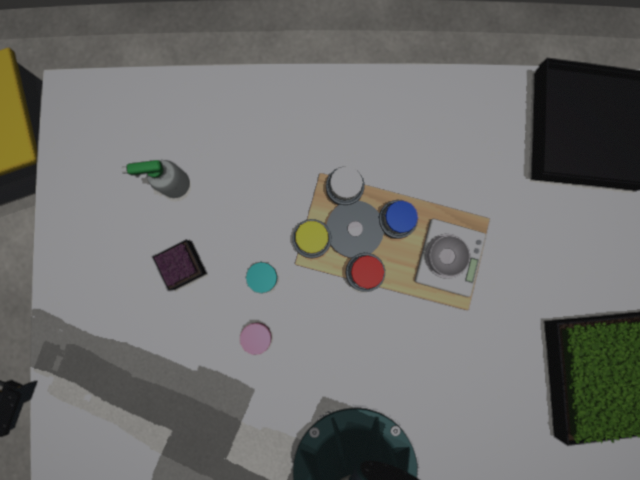

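View pics/side0.png

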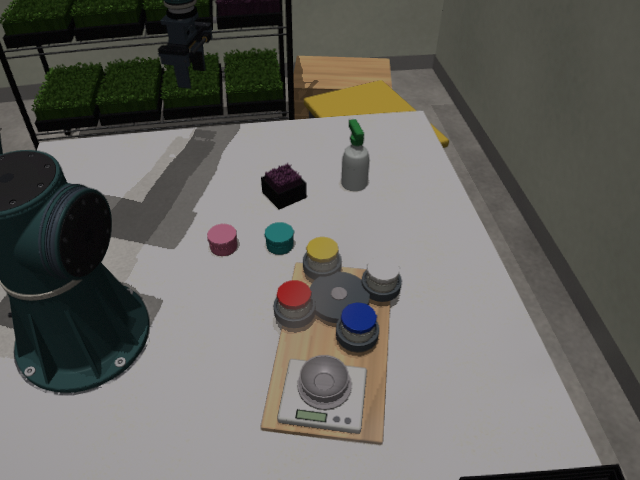

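Top view: red lid on the carousel at (367,272). The others are yellow (312,237), blue (401,217) and white (346,184). The scale is at (450,256) and the board runs from (310,220) to (480,260). Things that could be mistaken for the red lid are the pink tub (256,338) and the turquoise tub (262,277), both off the carousel. The side view agrees: red is at (294,294) on the carousel.

```bash
cat >> h.py <<'E'
def lids(n,img):
    hsv=cv2.cvtColor(img,cv2.COLOR_BGR2HSV); out={}
    H=dict(red=[((0,180,70),(6,255,255)),((174,180,70),(180,255,255))],yellow=[((22,150,70),(35,255,255))],blue=[((110,150,60),(130,255,255))])
    for k,v in H.items():
        m=sum(cv2.inRange(hsv,*b) for b in v)
        if n=="top": m[:,:200]=0;m[:,540:]=0
        else: m[:200]=0;m[:,:200]=0
        c=max(cv2.findContours(m,cv2.RETR_EXTERNAL,cv2.CHAIN_APPROX_NONE)[0],key=cv2.contourArea)
        out[k]=(np.array(cv2.fitEllipse(cv2.convexHull(c))[0]),cv2.fitEllipse(cv2.convexHull(c))[1])
    return out
E
python3 - <<'E'
from h import *
im=cv2.imread("pics/top0.png"); si=cv2.imread("pics/side0.png")
L=lids("top",im)
for k,v in L.items(): print(k,v,plane("top",v[0],.093))
for k,v in lids("side",si).items(): print("side",k,v,plane("side",v[0],.093))
hsv=cv2.cvtColor(im,cv2.COLOR_BGR2HSV)
m=cv2.inRange(hsv,(8,50,60),(24,200,255)); m[:,:250]=0;m[:,510:]=0;m[:150]=0;m[330:]=0
pts=cv2.findNonZero(cv2.morphologyEx(m,cv2.MORPH_OPEN,np.ones((3,3))))
P=np.array([plane("top",p,.015)[:2] for p in cv2.convexHull(pts)[:,0].astype(float)])
r=cv2.minAreaRect(P.astype(np.float32)*1000); print(r,cv2.boxPoints(r))
cv2.imwrite("pics/crop.png",cv2.resize(np.hstack([im[160:320,280:500]]),None,fx=3.5,fy=3.5,interpolation=cv2.INTER_CUBIC))
E
```

```text
Traceback (most recent call last):
  File "h.py", line 18, in lids
    c=max(cv2.findContours(m,cv2.RETR_EXTERNAL,cv2.CHAIN_APPROX_NONE)[0],key=cv2.contourArea)
ValueError: max() iterable argument is empty
```

```bash
cat > m.py <<'E'
from h import *
im=cv2.imread("pics/top0.png"); si=cv2.imread("pics/side0.png")
hsv=cv2.cvtColor(im,cv2.COLOR_BGR2HSV)
for p in((367,272),(312,237),(401,217)): print(hsv[p[1],p[0]])
for n,i in(("top",im),("side",si)):
    for k,v in lids(n,i).items(): print(n,k,v,plane(n,v[0],.093))
m=cv2.inRange(hsv,(8,50,60),(24,200,255)); m[:,:250]=0;m[:,510:]=0;m[:150]=0;m[330:]=0
pts=cv2.findNonZero(cv2.morphologyEx(m,cv2.MORPH_OPEN,np.ones((3,3))))
P=np.array([plane("top",p,.015)[:2] for p in cv2.convexHull(pts)[:,0].astype(float)])
r=cv2.minAreaRect(P.astype(np.float32)*1000); print(r,cv2.boxPoints(r))
cv2.imwrite("pics/crop.png",cv2.resize(im[160:320,280:500],None,fx=3.5,fy=3.5,interpolation=cv2.INTER_CUBIC))
E
sed -i 's/,180,70/,150,50/g; s/(22,150,70)/(24,150,50)/; s/(110,150,60)/(105,130,40)/' h.py; python3 m.py
```

```text
[  0 160 143]
[ 30 150 146]
[112 172 145]
top red (array([367.02658081, 271.47680664]), (30.841997146606445, 32.02958297729492)) [ 0.44584568 -0.02310938  0.093     ]
top yellow (array([310.77261353, 236.16827393]), (28.991621017456055, 31.225299835205078)) [0.52128526 0.09382515 0.093     ]
top blue (array([400.82266235, 216.49053955]), (30.688472747802734, 31.744096755981445)) [ 0.56112929 -0.09738288  0.093     ]
side red (array([293.0715332 , 292.95709229]), (25.242727279663086, 33.01219940185547)) [ 0.4436362  -0.02744755  0.093     ]
side yellow (array([319.09985352, 246.81394958]), (18.91167449951172, 25.92289161682129)) [0.51363843 0.09260463 0.093     ]
side blue (array([358.39663696, 317.59213257]), (31.133153915405273, 35.368309020996094)) [ 0.56006524 -0.10564167  0.093     ]
((515.7825927734375, -93.84310913085938), (407.6692199707031, 218.11048889160156), 74.33480072021484) [[ 355.73956 -260.65985]
 [ 565.7486  -319.5531 ]
 [ 675.8256    72.97363]
 [ 465.8166   131.86688]]
```

View pics/crop.png

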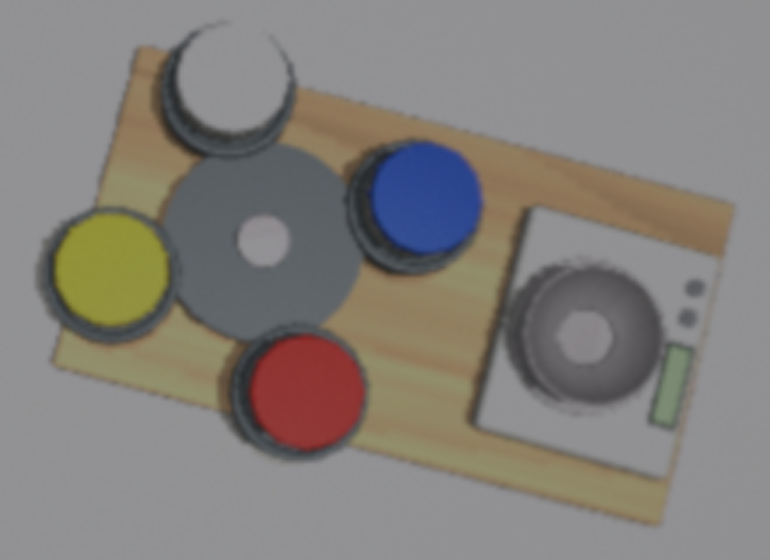

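Close crop: red lid at about (305,390) in the crop, on the lobe nearest the robot. The geometry checks out: the board measures 408x218 mm. The axis is at (0.541,-0.002) by both the board and the blue-yellow midpoint, and the red tub's radius is 97.5 mm. Red stands at about 192.5° and the target is 254.3°, so it needs about +62° CCW. I'll close the fingers, enter the far hollow at 327° and push the white-lid lobe CCW.

Emit:
play_rows(
  dp=[
    [-3.6,-3.1,0],
    [-3.6,-3.1,0],
    [-3.6,-3.1,0],
    [-3.6,-3.1,0],
    [-3.6,-3.1,0],
    [-3.6,-3.1,0],
    [-3.6,-3.1,0],
    [-3.6,-3.1,0],
  ],
  spin=[0,0,0,0,0,0,0,0],
  hand=[0,0,0,0,0,0,0,0],
)

```text
clock: 0.9
position: [0.4317, 0.3164, 0.2139]
tcp_rot: [[-0.933, 0.359, -0.0], [0.359, 0.933, -0.0], [0.0, -0.0, -1.0]]
ft_force: [0.7, 0.4, 0.6]
finger_gap: 0.0304
grasp_force: 0.0
```

Emit:
play_rows(
  dp=[
    [-3.6,-3.1,0],
    [-3.6,-3.1,0],
    [-3.6,-3.1,0],
    [-3.6,-3.1,0],
    [-3.6,-3.1,0],
    [-3.6,-3.1,0],
    [-3.6,-3.1,0],
    [-3.6,-3.1,0],
  ],
  spin=[0,0,0,0,0,0,0,0],
  hand=[0,0,0,0,0,0,0,0],
)

```text
clock: 1.7
position: [0.6113, -0.0187, 0.2138]
tcp_rot: [[-0.933, 0.36, -0.0], [0.36, 0.933, 0.0], [0.0, -0.0, -1.0]]
ft_force: [-0.4, 0.2, 0.2]
finger_gap: 0.0003
grasp_force: 0.0
```

Emit:
play_rows(
  dp=[
    [-1.6,-1.6,0],
    [-1.6,-1.6,0],
    [0,0,3.5],
    [0,0,3.5],
    [0,0,3],
    [0,0,0],
    [0,0,0],
    [0,0,0],
  ],
  spin=[0,0,0,0,0,0,0,0],
  hand=[0,0,0,0,0,0,0,0],
)

```text
clock: 2.5
position: [0.6302, -0.0581, 0.1157]
tcp_rot: [[-0.933, 0.359, 0.002], [0.359, 0.933, -0.0], [-0.002, 0.0, -1.0]]
ft_force: [0.1, 0.2, 0.1]
finger_gap: 0.0002
grasp_force: 0.0
```

Run:
```python
from h import *
i=vision.read_camera("side"); p=env.sense()["position"]; print(p,proj("side",p),proj("side",[.629,-.059,.044]))
cv2.imwrite("pics/s1.png",cv2.resize(i[180:420,220:500],None,fx=2.5,fy=2.5))
```

```text
[ 0.63026202 -0.05817342  0.11580203] [389.62079178 287.14234354] [385.53689279 310.30366217]
```

View pics/s1.png

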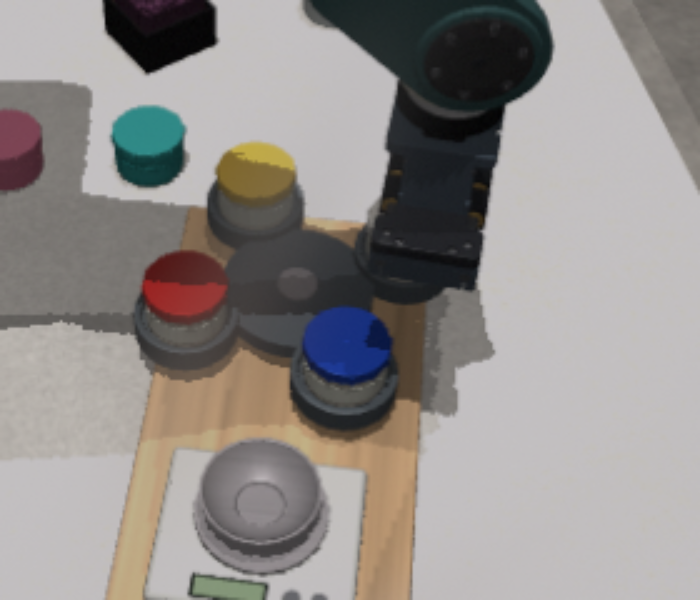

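The side crop shows the closed gripper over the far hollow between the blue tub (347,345) and the hidden white one, with the computed tip at about (424,268). The dark block there looks wide, so I'm zooming in with the brightness raised before I lower it.

Run:
```python
from h import *
i=vision.read_camera("side"); s=env.sense(); p=s["position"];R=np.array(s["tcp_rot"])
for z in(0,-.019,-.079): print(z,(proj("side",p+R[:,2]*z)-[360,200])*6, [((proj("side",p+R@[a,b,z])-[360,200])*6).round() for a,b in((.016,.0135),(-.016,.0135),(-.016,-.0135),(.016,-.0135))])
c=cv2.resize(i[200:300,360:430],None,fx=6,fy=6,interpolation=cv2.INTER_CUBIC)
cv2.imwrite("pics/s2.png",(255*(c/255.)**.45).astype(np.uint8))
```

```text
0 [177.38561468 523.04444317] [array([135., 484.]), array([231., 501.]), array([221., 563.]), array([123., 546.])]
-0.019 [183.2385499  484.62198126] [array([140., 446.]), array([238., 462.]), array([228., 524.]), array([128., 507.])]
-0.079 [202.66195956 356.44557701] [array([157., 317.]), array([259., 334.]), array([249., 396.]), array([145., 379.])]
```

View pics/s2.png

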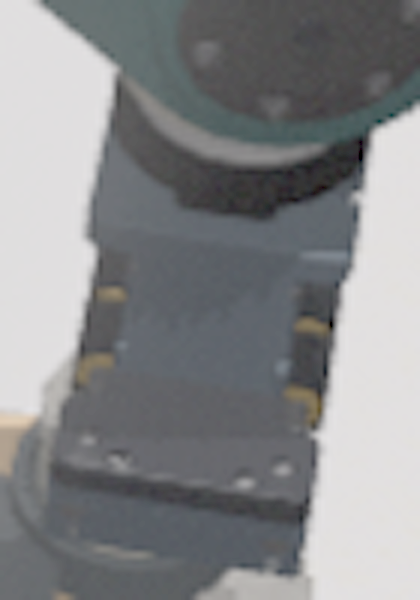

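The wide block is the 178 mm gripper body overhanging towards the camera; its projected lower front edge fits at y≈560. The fingers are hidden behind it and the tip is over the hollow. The body will clear the lids by about 28 mm, so I'm descending and pushing slowly.

Emit:
play_rows(
  dp=[
    [0,0,2],
    [0,0,2],
    [0,0,2],
    [0,0,1.5],
    [0,0,0],
    [0,0,0],
    [0,0,0],
    [0,0,0],
  ],
  spin=[0,0,0,0,0,0,0,0],
  hand=[0,0,0,0,0,0,0,0],
)

```text
clock: 3.4
position: [0.6298, -0.0582, 0.04]
tcp_rot: [[-0.933, 0.36, 0.001], [0.36, 0.933, -0.0], [-0.001, 0.0, -1.0]]
ft_force: [-0.0, -0.1, 0.3]
finger_gap: 0.0003
grasp_force: 0.0
```

Emit:
play_rows(
  dp=[
    [-0.1,0.54,0],
    [-0.07,0.54,0],
    [-0.04,0.55,0],
    [-0.01,0.55,0],
    [0.01,0.55,0],
    [0.04,0.55,0],
    [0.07,0.55,0],
    [0.1,0.54,0],
  ],
  spin=[0,0,0,0,0,0,0,0],
  hand=[0,0,0,0,0,0,0,0],
)

```text
clock: 4.2
position: [0.645, -0.0169, 0.0389]
tcp_rot: [[-0.933, 0.359, -0.0], [0.359, 0.933, -0.0], [0.0, -0.0, -1.0]]
ft_force: [-0.9, -1.1, -0.0]
finger_gap: 0.0006
grasp_force: 0.6
```

Contact force is about 1.4 N, as expected. Continuing.

Emit:
play_rows(
  dp=[
    [0.13,0.53,0],
    [0.16,0.53,0],
    [0.18,0.52,0],
    [0.21,0.51,0],
    [0.24,0.5,0],
    [0.26,0.48,0],
    [0.29,0.47,0],
    [0.31,0.45,0],
  ],
  spin=[0,0,0,0,0,0,0,0],
  hand=[0,0,0,0,0,0,0,0],
)

```text
clock: 5.0
position: [0.6426, 0.0268, 0.039]
tcp_rot: [[-0.933, 0.36, 0.0], [0.36, 0.933, 0.0], [-0.0, 0.0, -1.0]]
ft_force: [-0.1, -0.8, 0.6]
finger_gap: 0.0004
grasp_force: 0.4
```

```bash
cat > q.py <<'E'
from h import *
import sys
ax=np.array([.541,-.002])
s=env.sense(); print(s["clock"],s["position"],s["ft_force"])
for n in("side","top"):
    i=vision.read_camera(n); cv2.imwrite(f"pics/{n}_{sys.argv[1]}.png",i)
    try:
        for k,v in lids(n,i).items():
            P=plane(n,v[0],.093)[:2]; d=P-ax; print(n,k,np.round(v[0],1),np.round(v[1],1),P.round(4),"r",np.hypot(*d).round(4),"ang",np.degrees(np.arctan2(d[1],d[0]))%360)
    except Exception as e: print(n,e)
E
python3 q.py a
```

```text
5.0 [0.64260248 0.0267854  0.03896082] [-0.09461503 -0.80448696  0.63734133]
side OpenCV(4.12.0) /io/opencv/modules/imgproc/src/shapedescr.cpp:361: error: (-201:Incorrect size of input array) There should be at least 5 points to fit the ellipse in function 'fitEllipseNoDirect'

top max() iterable argument is empty
```

Run:
```python
import cv2,numpy as np
a=cv2.imread("pics/side_a.png")[200:420,200:480];b=cv2.imread("pics/top_a.png")[130:350,240:500]
c=cv2.resize(np.hstack([a,b]),None,fx=1.48,fy=1.48)
cv2.imwrite("pics/ab.png",(255*(c/255.)**.6).astype(np.uint8))
```

```text
(no output)
```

View pics/ab.png

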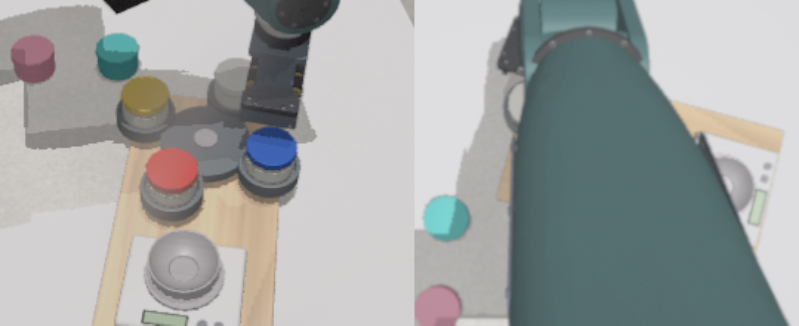

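Side (left half): the carousel has turned, red is at crop (172,170), i.e. about (316,315) in full. All tubs are seated. The top view is blocked by the forearm, so I'm measuring red from the side.

```bash
sed -i 's/(0,150,50)/(0,130,40)/; s/(174,150,50)/(172,130,40)/; s/(24,150,50)/(22,120,30)/; s/(105,130,40)/(105,120,30)/' h.py
sed -i 's/        c=max(/        c=max([np.array([[[0,0]]])]+list(/; s/NONE)\[0\],key/NONE)[0]),key/' h.py
sed -i 's/^        out\[k\]/        if len(c)<20: continue\n        out[k]/' h.py; python3 q.py b
```

```text
5.1 [0.64241899 0.02698351 0.03890282] [ 0.00855151 -1.04395781 -0.0608875 ]
side red [316.9 314.7] [29.3 35.2] [ 0.4826 -0.0876] r 0.1036 ang 235.72112741438684
side yellow [292.  261.7] [16.  26.2] [0.4513 0.0573] r 0.1076 ang 146.53008207305163
side blue [383.3 299.3] [28.9 35.3] [ 0.6175 -0.0683] r 0.1013 ang 319.06480680295465
```

About 19° remains. I'll push about 15°, slowing at the end, then measure.

Emit:
play_rows(
  dp=[
    [0.33,0.44,0],
    [0.36,0.42,0],
    [0.38,0.4,0],
    [0.4,0.38,0],
    [0.28,0.24,0],
    [0.14,0.11,0],
    [0,0,0],
    [0,0,0],
  ],
  spin=[0,0,0,0,0,0,0,0],
  hand=[0,0,0,0,0,0,0,0],
)

```text
clock: 6.0
position: [0.6321, 0.0517, 0.0389]
tcp_rot: [[-0.933, 0.36, -0.0], [0.36, 0.933, 0.0], [0.0, 0.0, -1.0]]
ft_force: [-0.3, -1.1, 0.8]
finger_gap: 0.0005
grasp_force: 0.0
```

```bash
python3 q.py c
```

```text
6.0 [0.63214478 0.05166169 0.0389309 ] [-0.29905308 -1.07757779  0.8367948 ]
side red [327.6 318.7] [30.6 35.6] [ 0.5014 -0.0999] r 0.1056 ang 247.96395567178752
side yellow [288.4 272.2] [23.3 25.1] [0.4404 0.0289] r 0.1052 ang 162.9021185195965
side blue [386.6 291.4] [28.8 34.1] [ 0.6285 -0.0497] r 0.0997 ang 331.43180813440324
top blue [385. 182.] [ 7.5 18.8] [ 0.6356 -0.0657] r 0.1141 ang 326.06537915196316
```

Emit:
play_rows(
  dp=[
    [0.12,0.1,0],
    [0.13,0.1,0],
    [0.13,0.1,0],
    [0.1,0.08,0],
    [0,0,0],
    [-0.4,-0.4,0],
    [-0.4,-0.4,0],
    [0,0,0],
  ],
  spin=[0,0,0,0,0,0,0,0],
  hand=[0,0,0,0,0,0,0,0],
)

```text
clock: 6.9
position: [0.6341, 0.0458, 0.039]
tcp_rot: [[-0.933, 0.36, 0.0], [0.36, 0.933, -0.0], [-0.0, 0.0, -1.0]]
ft_force: [-0.2, 0.0, 0.2]
finger_gap: 0.0004
grasp_force: 0.0
```

Emit:
play_rows(
  dp=[
    [0,0,-2],
    [0,0,-3],
    [0,0,-4],
    [0,0,-4],
    [0,0,-4],
    [0,0,0],
    [0,0,0],
    [0,0,0],
  ],
  spin=[0,0,0,0,0,0,0,0],
  hand=[0,0,0,0,0,0,0,0],
)

```text
clock: 7.7
position: [0.6329, 0.0465, 0.2077]
tcp_rot: [[-0.933, 0.36, -0.002], [0.36, 0.933, -0.0], [0.002, -0.001, -1.0]]
ft_force: [-0.0, -1.0, -0.0]
finger_gap: 0.0002
grasp_force: 0.0
```

Emit:
play_rows(
  dp=[
    [1.5,4,0],
    [1.5,4,0],
    [1.5,4,0],
    [1.5,4,0],
    [1.5,4,0],
    [1.5,4,0],
    [1.5,4,0],
    [0,0,0],
  ],
  spin=[0,0,0,0,0,0,0,0],
  hand=[0,0,0,0,0,0,0,0],
)

```text
clock: 8.5
position: [0.6353, 0.3496, 0.2069]
tcp_rot: [[-0.934, 0.357, -0.002], [0.357, 0.934, -0.0], [0.002, -0.001, -1.0]]
ft_force: [-0.1, -1.3, -0.5]
finger_gap: 0.0005
grasp_force: 0.0
```

```bash
python3 q.py d
```

```text
8.5 [0.63529327 0.34963348 0.20686954] [-0.05256603 -1.26483886 -0.53983793]
side red [330.1 319.2] [31.  35.7] [ 0.506  -0.1018] r 0.1057 ang 250.68313057711563
side yellow [292.1 273.1] [25.2 33.4] [0.4477 0.0255] r 0.0973 ang 163.56840781249426
side blue [386.9 289.8] [28.1 34.1] [ 0.6302 -0.0455] r 0.0992 ang 333.9698745754969
top red [399.8 242.1] [31.6 32.1] [ 0.5067 -0.0938] r 0.098 ang 249.51147392962486
top yellow [340.7 270.1] [31.8 32.4] [0.4495 0.0321] r 0.0976 ang 159.58003309079731
top blue [371.5 183.9] [30.5 32.1] [ 0.6316 -0.0366] r 0.097 ang 339.0806878719685
```

Run:
```python
from h import *
for fn in("top0","top_d"):
    im=cv2.imread(f"pics/{fn}.png"); hsv=cv2.cvtColor(im,cv2.COLOR_BGR2HSV)
    m=cv2.inRange(hsv,(8,45,40),(24,220,255)); m[:,:250]=0;m[:,510:]=0;m[:150]=0;m[330:]=0
    c=np.array([plane("top",p,.015)[:2] for p in cv2.findNonZero(m)[:,0].astype(float)])
    d=np.radians(254.33); u=np.array([np.cos(d),np.sin(d)]); v=np.array([-u[1],u[0]])
    q=c-[.541,-.002]; s=q@u; t=q@v
    for sg in(1,-1):
        E=[]
        for a in np.arange(-.1,.29,.004):
            k=(s>a)&(s<a+.004)
            if k.any():
                e=(sg*t[k]).max()
                if .100<e<.116: E.append((a+.002,sg*e))
        E=np.array(E); f=np.polyfit(E[:,0],E[:,1],1)
        f=np.polyfit(*E[abs(np.polyval(f,E[:,0])-E[:,1])<.002].T,1); print(fn,sg,len(E),"slope deg",np.degrees(np.arctan(f[0])),"offset at axis",f[1],"at .098",np.polyval(f,.098))
    print(s.max(),s.min())
```

```text
Traceback (most recent call last):
  File "h.py", line 6, in plane
    c,f=K(n); d=np.array([(px[0]-c["cx"])/f,(px[1]-c["cy"])/f]); u=d.copy()
        ~^^^
  File "h.py", line 4, in K
    c=vision.calibration(n); f=240/np.tan(np.radians(c["vertical_fov"])/2); return c,f
ValueError: time passes only in moves, steps and waits
```

```bash
sed -i 's/^def K(n)/import functools\n@functools.lru_cache\ndef K(n)/' h.py
cat > b.py <<'E'
from h import *
for fn in("top0","top_d"):
    im=cv2.imread(f"pics/{fn}.png"); hsv=cv2.cvtColor(im,cv2.COLOR_BGR2HSV)
    m=cv2.inRange(hsv,(8,45,40),(24,220,255)); m[:,:250]=0;m[:,510:]=0;m[:150]=0;m[330:]=0
    c=np.array([plane("top",p,.015)[:2] for p in cv2.findNonZero(m)[:,0].astype(float)])
    d=np.radians(254.33); u=np.array([np.cos(d),np.sin(d)]); v=np.array([-u[1],u[0]])
    q=c-[.541,-.002]; s=q@u; t=q@v
    for sg in(1,-1):
        E=[]
        for a in np.arange(-.1,.29,.004):
            k=(s>a)&(s<a+.004)
            if k.any():
                e=(sg*t[k]).max()
                if .100<e<.116: E.append((a+.002,sg*e))
        E=np.array(E); f=np.polyfit(E[:,0],E[:,1],1)
        f=np.polyfit(*E[abs(np.polyval(f,E[:,0])-E[:,1])<.002].T,1); print(fn,sg,len(E),"slope deg",np.degrees(np.arctan(f[0])),"offset",f[1],"at .098",np.polyval(f,.098))
    print(s.max(),s.min())
E
python3 b.py
```

```text
top0 1 78 slope deg 0.0222168423457775 offset 0.10888136670406204 at .098 0.10891936689670292
top0 -1 79 slope deg 0.03524872944627521 offset -0.10804814031792137 at .098 -0.10798785008448893
0.2992446452450294 -0.10860453911967319
top_d 1 76 slope deg 0.008067718940706507 offset 0.10892937330656378 at .098 0.10894317251600179
top_d -1 77 slope deg 0.01425417902169552 offset -0.10794899402313643 at .098 -0.1079246133517359
0.2992446452450294 -0.1086020167566087
```

The board's middle line is at 254.35° with a 0.5 mm offset, and red is at 249.5°, so about 5° more is needed. The side camera reads about 1.2° high, so its target is about 255.8°. Going back in to nudge.

Emit:
play_rows(
  dp=[
    [-1.5,-4,0],
    [-1.5,-4,0],
    [-1.5,-4,0],
    [-1.5,-4,0],
    [-1.5,-4,0],
    [-1.5,-4,0],
    [-1.5,-4,0],
    [0,0,0],
  ],
  spin=[0,0,0,0,0,0,0,0],
  hand=[0,0,0,0,0,0,0,0],
)

```text
clock: 9.4
position: [0.6326, 0.0413, 0.2081]
tcp_rot: [[-0.931, 0.364, -0.002], [0.364, 0.931, -0.001], [0.001, -0.001, -1.0]]
ft_force: [0.9, 0.5, -0.6]
finger_gap: 0.0004
grasp_force: 0.0
```

Emit:
play_rows(
  dp=[
    [0,0,4],
    [0,0,4],
    [0,0,4],
    [0,0,3],
    [0,0,2],
    [0,0,0],
    [0,0,0],
    [0,0,0],
  ],
  spin=[0,0,0,0,0,0,0,0],
  hand=[0,0,0,0,0,0,0,0],
)

```text
clock: 10.2
position: [0.6343, 0.0464, 0.0402]
tcp_rot: [[-0.933, 0.36, 0.001], [0.36, 0.933, 0.0], [-0.001, 0.001, -1.0]]
ft_force: [0.5, 0.2, 0.5]
finger_gap: 0.0006
grasp_force: 0.0
```

Emit:
play_rows(
  dp=[
    [0.4,0.4,0],
    [0.4,0.4,0],
    [0.16,0.11,0],
    [0.16,0.11,0],
    [0.16,0.11,0],
    [0.12,0.08,0],
    [0,0,0],
    [0,0,0],
  ],
  spin=[0,0,0,0,0,0,0,0],
  hand=[0,0,0,0,0,0,0,0],
)

```text
clock: 11.0
position: [0.6248, 0.0629, 0.0388]
tcp_rot: [[-0.933, 0.36, -0.0], [0.36, 0.933, 0.0], [0.0, -0.0, -1.0]]
ft_force: [-0.6, -0.1, -0.0]
finger_gap: 0.0002
grasp_force: 0.0
```

```bash
python3 q.py e
```

```text
11.0 [0.62478476 0.06292485 0.03884292] [-0.56690706 -0.10142338 -0.00590157]
side red [333.  319.6] [31.1 36.2] [ 0.5112 -0.1035] r 0.1058 ang 253.65171850450488
side yellow [288.6 275.5] [24.7 28.3] [0.44   0.0199] r 0.1033 ang 167.7867076394576
side blue [387.3 287.5] [28.  34.2] [ 0.6323 -0.0397] r 0.0988 ang 337.563974774048
top red [408.1 231.5] [ 9.4 21. ] [ 0.5289 -0.112 ] r 0.1107 ang 263.7302645340038
top blue [378.1 181.5] [12.1 24.7] [ 0.6367 -0.0508] r 0.1074 ang 332.9847700347724
```

Emit:
play_rows(
  dp=[
    [0.09,0.05,0],
    [0.09,0.05,0],
    [0.08,0.05,0],
    [0,0,0],
    [0,0,0],
    [-0.4,-0.35,0],
    [-0.4,-0.35,0],
    [0,0,0],
  ],
  spin=[0,0,0,0,0,0,0,0],
  hand=[0,0,0,0,0,0,0,0],
)

```text
clock: 11.9
position: [0.6285, 0.0552, 0.039]
tcp_rot: [[-0.933, 0.36, 0.0], [0.36, 0.933, -0.0], [-0.0, 0.0, -1.0]]
ft_force: [-0.2, -0.4, -0.2]
finger_gap: 0.0004
grasp_force: 0.0
```

Emit:
play_rows(
  dp=[
    [0,0,-2],
    [0,0,-3],
    [0,0,-4],
    [0,0,-4],
    [0,0,-4],
    [0,0,0],
    [0,0,0],
    [0,0,0],
  ],
  spin=[0,0,0,0,0,0,0,0],
  hand=[0,0,0,0,0,0,0,0],
)

```text
clock: 12.7
position: [0.6273, 0.0558, 0.2077]
tcp_rot: [[-0.933, 0.36, -0.002], [0.36, 0.933, -0.0], [0.002, -0.001, -1.0]]
ft_force: [-0.1, 0.3, 0.1]
finger_gap: 0.0002
grasp_force: 0.0
```

Emit:
play_rows(
  dp=[
    [1.5,4,0],
    [1.5,4,0],
    [1.5,4,0],
    [1.5,4,0],
    [1.5,4,0],
    [1.5,4,0],
    [1.5,4,0],
    [0,0,0],
  ],
  spin=[0,0,0,0,0,0,0,0],
  hand=[0,0,0,0,0,0,0,0],
)

```text
clock: 13.5
position: [0.6296, 0.3588, 0.2069]
tcp_rot: [[-0.934, 0.357, -0.002], [0.357, 0.934, -0.0], [0.002, -0.001, -1.0]]
ft_force: [-0.9, -0.6, 0.5]
finger_gap: 0.0007
grasp_force: 0.0
```

```bash
python3 q.py f
```

```text
13.5 [0.62963412 0.35884782 0.20687418] [-0.90831175 -0.55176356  0.53016717]
side red [334.5 319.7] [31.2 35.5] [ 0.5141 -0.1043] r 0.1057 ang 255.25854741342533
side yellow [291.1 276.2] [25.6 34.1] [0.4447 0.0173] r 0.0982 ang 168.6410911318661
side blue [387.4 286.6] [27.8 33.7] [ 0.633  -0.0374] r 0.0985 ang 338.95633414722244
top red [400.9 238.3] [31.6 32. ] [ 0.5147 -0.0964] r 0.098 ang 254.41793703180736
top yellow [344.5 271.2] [31.8 32.3] [0.447  0.0241] r 0.0975 ang 164.49926339714673
top blue [367.6 182.8] [30.3 32.1] [ 0.6342 -0.0284] r 0.0969 ang 344.1970252681539
```

Red is at 254.4° against 254.35°, within 0.5 mm of the middle line. One last check before hand-in.

Run:
```python
import cv2,numpy as np
a=cv2.imread("pics/side_f.png")[200:440,200:480];b=cv2.imread("pics/top_f.png")[100:340,240:500]
cv2.imwrite("pics/fin.png",cv2.resize(np.hstack([a,b]),None,fx=1.48,fy=1.48))
```

```text
(no output)
```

View pics/fin.png

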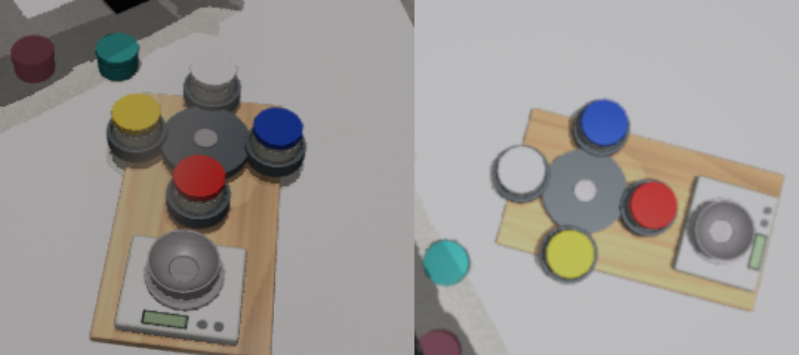

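Red, at (653,206) in the top half, stands on the middle line in front of the scale at (722,231). All four tubs are seated, the scale and dish look undisturbed, and the hand is clear.

```bash
python3 -c "
from bench import ticket; print(ticket.sign_off())"
```

```text
the job is handed in; nothing more can be done
None
```

The red-lidded tub stands in front of the scale, within about 0.5 mm of the board's middle line by the top camera. All four tubs are seated, the hand is clear, and the job was handed in at about 14 s on the clock.

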